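Gauge the sheet clamp with a feeler blade and hold it

TASK

Take the orange-handled feeler blade by its handle and slide it flat and straight into the front mouth of the sheet clamp, midway between the two guide posts and between the steel bed and the sprung clamp plate, until it drags snugly and the front edge of the clamp plate stands over the red band on the blade. Keep hold of the handle there: the program finishes while still holding the blade still at that depth, so that a colleague can set the nuts. Leave the blue-handled blade, the glue bottle, the screwdriver and the tin where they are.

Things in the scene. Friction and masses are not known exactly. Their poses are not given: they have to be found in the camera images.
- blade_handle (a point): Centre of the orange handle of the feeler blade, a block 60 long (its x), 24 wide, 34 high. A steel blade 5 thick, 20 wide, 102.5 long comes out of its +x end, underside flush with the handle's underside, 17 below this point; the rounded tip lies 132.5 ahead of it. 130 g, loose, lying flat on a 12 thick cork board, handle nearer the robot.
- blade_mark (a point): Centre of the red band (14 long, painted round the blade), on the underside of the orange-handled blade: 87.5 ahead of the handle's centre and 45 behind the tip. Axes as the handle: x towards the tip, z up.
- blade_tip (a point): Tip of the orange-handled blade, at the level of its underside; x points out ahead of the tip, z up.
- press_lip (a point): Mouth of the sheet clamp: the point on the steel bed's top face (60 above the bench) straight below the middle of the clamp plate's front edge. x points into the mouth (the way to push the blade), y along the edge, z up. The edge is 120 wide, its underside 8.5 above the bed here; behind it the underside ramps down over 24 to the flat part, 2.5 above the bed.
- press: Green sheet clamp fixed to the bench; origin on the bench, 24 behind the plate's front edge, axes as press_lip. The bed, 170 wide, runs 26 out in front of the plate's edge, plus a bevelled nose of 9. The plate is 85 long behind the ramp, open at the back. Two guide posts stand 59 behind the edge, 68 to either side, 62 above the bed.
- clamp_plate (a joint): Lift of the sprung clamp plate (m): 0 at rest (gap 2.5 mm), about 0.0025 with the 5 mm blade under its flat part. Spring and weight press it down with 4 to 5 N; pushing the blade in takes roughly 5 to 15 N.
- spare_handle (a point): Centre of the blue handle of the other, 9 thick blade, same handle and length, lying on the same board about 116 beside the orange one, either side; leave it alone.
- glue: White glue bottle with a red cap, 56 in diameter, 150 high, standing; origin at the centre of its underside. Leave it alone.
- driver: Screwdriver lying on the bench, origin under its middle, handle to its -x. Leave it alone.
- tin: Plain tin, 70 in diameter, 80 high, standing; origin at the centre of its underside. Leave it alone.
Not all that is in view belongs to the job. What is shaped like the part that bears blade_handle but turquoise is not meant.

How it is judged:
By the outcome, as a careful person would: the job done as asked, in the order asked, and still so for the second after the job is handed in, while the arm keeps its last pose, push and grip.
It also fails if it takes over 38 s, if anything falls off the work surface, if the arm or the gripper's body presses on something with over 40 N, if the wrist force passes 120 N, or if a joint passes its speed limit or range.

ROBOT

A 6-joint arm with a two-finger parallel gripper is mounted at the origin on the work surface. World frame = base frame: x ahead of the robot, y to its left, z up, the work surface at z = 0. Lengths are in m, angles in degrees, forces in N, time in s.
With the tool pointing down it reaches from about 0.4 to 0.825 m from the base axis. Payload 7 kg.
Tool frame: the origin (TCP) lies between the finger pads; the fingertips stand 14 mm ahead of it and the grasp point (between the pads) lies 5 mm behind it (r.tips_ahead is the distance from the TCP to the fingertips, in m); z points along the fingers, y is the direction in which the jaws open and shut (so a half turn about z gives the same grasp; the last joint's range is limited). The gripper opens to 88 mm and grips with 3 to 60 N. Pads are 19 mm wide; open, the fingers measure 130 mm over their backs; the gripper's body (78 mm by 193 mm) begins 47 mm behind the grasp point.
Start: joints at [-54.998, 20.546, 0.682, 0, -70.136, -16.507], TCP at [0.214, -0.64, 0.241] pointing down, gripper open.
Joint ranges: [-176.03, 176.03], [-82.01, 121.73], [-58.28, 71.71], [-173.87, 95.51], [-174.79, -0.11], [-173.66, 173.66]. Speed limits (degrees/s): [136.94, 136.94, 172.46, 180, 180, 180].

INTERFACE

Orientations are given as [roll, pitch, yaw] about the fixed x, y, z axes, in that order (R = Rz(yaw) Ry(pitch) Rx(roll)).
In Python, from plant import r gives the robot as it stands.
- The arm moves only by the tool apply_moves, never from a script. Its arguments are lists of equal length, an entry for each row: "slide": the shift along the tool's x, y, z as a fraction of full scale, a list of three; "turn": the turn, a rotation vector about the tool's x, y, z as a fraction of full scale, a list of three; "jaw": the closure, from 0 (fully open) to 1 (shut). In form: {"slide": [[dx, dy, dz], ...], "turn": [[wx, wy, wz], ...], "jaw": [jaw, ...]}. A call has 1 to 8 rows; each row shifts and turns the commanded pose from where the row before left it, along the tool's axes as they then stand; what a row does not reach is not made up. Full scale, the value 1, is 0.1 m for a shift and 1.5 rad for a turn. A row lasts 1/10 s, in which the tool goes at most 50 mm and 8.59 degrees, less where a joint would pass 70% of its speed; a pose out of reach is approached as far as the arm can. A call with a number of a shift or a turn outside -1 to 1 is refused whole. A call with a gripper value outside its range is refused whole. The fingers move at their own pace and stop on an object; "newtons" is the grip in N (left out, the last holds). Time passes only in rows, so rows that do not move let the fingers close. It gives the time, the measured TCP pose, the force and the opening at its end, in the units of the state.
- r.get_state(): the state, without advancing time (a new reading comes with each control period).
- r.capture(name): name is "side" or "top" or "wrist"; returns a dict with "pixels" (480x640x3 uint8, blue, green, red), "depth" (480x640 float32, m along the optical axis (not along the pixel's ray), 0 where there is no reading), "fx", "fy", "cx", "cy" (pixels), "rvec" (rotation vector, rad) and "tvec" (3), from world to camera coordinates, as OpenCV has them. Camera axes: x right, y down, z forward; pixel columns grow to the right and rows downward; lengths in m; the calibration is good to about 2 mm. The wrist camera is an equidistant fisheye: a pixel r from the principal point sees the ray r / f radians off the axis. A picture is of the moment at which its call begins.
- r.close_job(): hands the job in, once; it reports no verdict.
The state is a dict: "time_s": time; "joints": joint angles; "qd": joint speeds; "joint_torque": joint torques, N m; "tcp_pos": TCP position; "eef_rot": TCP orientation; "contact_force": force on the tool from outside, world axes, zero at the start; "moment": the same for the moment, N m; "gripper_width": finger opening in m.
Only numpy, scipy, OpenCV 4.12 (cv2) and the standard library are available. Lean on these libraries where they do the work, as an engineer would, in place of code of your own. Each camera call takes 0.05 s, during which the arm holds its last target.

## Working session

There is one attempt and no reset: what is moved stays moved. The work goes in short steps, Python scripts to look and compute and a tool call to move; the robot and the scene stay as the last step left them, time stands still between calls to the robot, and variables do not carry over. Pictures are saved under pics/ and viewed, and the job is handed in when it is done.

Besides the shell and the picture viewer there is one more tool, called after "Request:" by a JSON object that holds its "method" and its "body", one argument or row to a line. apply_moves: Moves the arm, as the interface text tells. Shift numbers are shares of 0.1 m and turn numbers shares of 1.5 rad, none past 1 either way. Its arguments: {"type":"object","properties":{"slide":{"type":"array"},"turn":{"type":"array"},"jaw":{"type":"array"},"newtons":{"type":"number"}},"required":["slide","turn","jaw"]}

```bash
ls; mkdir -p pics; python3 - <<'E'
from plant import r
import cv2,numpy as np
for n in("side","top"):
    c=r.capture(n); cv2.imwrite(f"pics/{n}0.png",c["pixels"]); np.savez(f"{n}0.npz",**c)
    print(n,c["fx"],c["cx"],c["cy"],c["rvec"],c["tvec"])
print(r.get_state())
E
```

```text
pics
side 594.3343490419903 323.8184165613302 234.56915122602845 [ 0.06984385 -2.88516736  1.19866456] [0.5593145  0.14765602 1.44004203]
top 468.4895782042576 311.9527182989461 237.54965392108065 [ 2.13576472 -2.16176959  0.1420238 ] [-0.1181362   0.59779973  0.99499674]
{'time_s': 0.1, 'joints': array([-5.49991016e+01,  2.05860365e+01,  6.38204583e-01, -1.73879509e-02,
       -7.01354253e+01, -1.65094357e+01]), 'qd': array([-0.04572082, -0.08334611,  0.15226422,  0.07467318,  0.04278503,
        0.04606528]), 'joint_torque': array([-5.79594744e-04, -5.84161949e+01,  2.93751544e+01,  7.01551616e+00,
        1.02000881e-02, -6.11852806e-05]), 'tcp_pos': array([ 0.21395241, -0.63974995,  0.23972585]), 'eef_rot': array([ 1.79915530e+02, -7.98882080e-03, -1.61514452e+02]), 'contact_force': array([-0.08551812, -0.27422305,  0.35776546]), 'moment': array([ 0.01763486,  0.00669716, -0.03769083]), 'gripper_width': 0.08739895037856851}
```

View pics/side0.png

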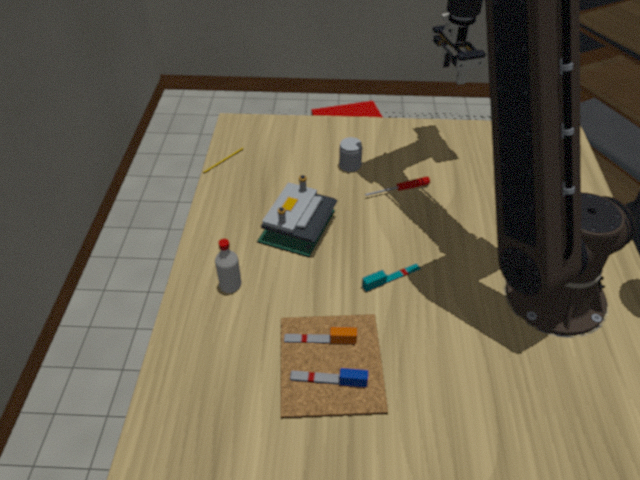

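View pics/top0.png

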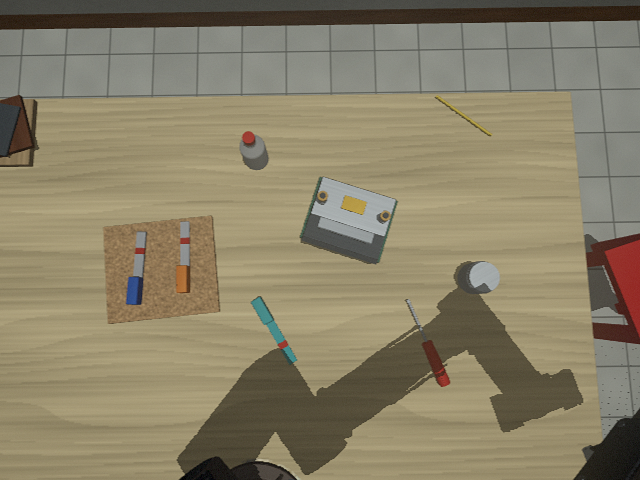

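The side view shows the orange blade on the cork at about (325,338) and the press at about (298,215). In the top view, the orange handle is at about (183,278) with its tip at (185,222), and the press is at about (350,220) with its dark bed facing the robot.

```bash
cat > h.py <<'E'
import numpy as np,cv2
def load(n):
    d=np.load(n); return {k:d[k] for k in d.files}
def pose(c):
    R,_=cv2.Rodrigues(c["rvec"]); return R,np.array(c["tvec"]).ravel()
def onplane(c,px,z):
    R,t=pose(c); px=np.atleast_2d(px).astype(float)
    d=np.c_[(px[:,0]-c["cx"])/c["fx"],(px[:,1]-c["cy"])/c["fy"],np.ones(len(px))]@R
    o=-R.T@t
    return o+d*((z-o[2])/d[:,2])[:,None]
def proj(c,P):
    R,t=pose(c); q=np.atleast_2d(P)@R.T+t
    return np.c_[q[:,0]/q[:,2]*c["fx"]+c["cx"],q[:,1]/q[:,2]*c["fy"]+c["cy"]]
def cloud(c):
    R,t=pose(c); v,u=np.mgrid[:480,:640]; z=c["depth"].astype(float)
    P=np.stack([(u-c["cx"])/c["fx"]*z,(v-c["cy"])/c["fy"]*z,z],-1)
    return (P-t)@R
def hsvmask(c,lo,hi):
    return cv2.inRange(cv2.cvtColor(c["pixels"],cv2.COLOR_BGR2HSV),lo,hi)
E
python3 - <<'E'
from h import *
np.set_printoptions(precision=4,suppress=True)
for n in("top","side"):
    c=load(n+"0.npz")
    P=cloud(c)
    m=hsvmask(c,(8,190,120),(18,255,255))
    k,l,s,ce=cv2.connectedComponentsWithStats(m)
    for i in range(1,k):
        if s[i,4]>30:
            w=P[l==i]; print(n,"orange",s[i],ce[i],"depth z med",np.median(w[:,2]),np.median(w,0), "ray z.046",onplane(c,ce[i],.046))
            if s[i,4]>150:
                cnt=cv2.findContours((l==i).astype(np.uint8),0,2)[0][0]
                print(cv2.minAreaRect(cnt), onplane(c,cv2.boxPoints(cv2.minAreaRect(cnt)),.046)[:,:2])
    mr=hsvmask(c,(0,150,80),(5,255,255))|hsvmask(c,(174,150,80),(180,255,255))
    k,l,s,ce=cv2.connectedComponentsWithStats(mr)
    for i in range(1,k):
        if 8<s[i,4]<300: print(n,"red",s[i],ce[i],onplane(c,ce[i],.017))
    cv2.imwrite(f"pics/{n}_crop_blade.png",cv2.resize(c["pixels"][200:330,90:230] if n=="top" else c["pixels"][300:420,260:400],None,fx=4,fy=4,interpolation=cv2.INTER_CUBIC))
    cv2.imwrite(f"pics/{n}_crop_press.png",cv2.resize(c["pixels"][160:280,280:420] if n=="top" else c["pixels"][160:270,240:360],None,fx=5,fy=5,interpolation=cv2.INTER_CUBIC))
E
```

```text
top red [243 132  12  11 110] [248.0636 137.0364] [[0.8379 0.0209 0.017 ]]
top red [181 238   8   6  48] [184.5 240.5] [[0.5964 0.1631 0.017 ]]
top red [135 248  10   6  55] [139.9091 250.5273] [[0.5748 0.2633 0.017 ]]
top red [278 340  10   9  48] [282.4583 344.3125] [[ 0.364  -0.0578  0.017 ]]
top red [435 367   9   8  25] [439.48 370.72] [[ 0.304 -0.399  0.017]]
top red [437 372  13  15 112] [443.2857 379.8214] [[ 0.2848 -0.4063  0.017 ]]
side orange [330 327  27   9 221] [342.9864 331.19  ] depth z med 0.04566992841557589 [0.51   0.1633 0.0457] ray z.046 [[0.51   0.1638 0.046 ]]
((343.0, 331.0), (8.0, 26.0), 90.0) [[0.539  0.1539]
 [0.4815 0.1511]
 [0.4813 0.1725]
 [0.5381 0.1753]]
side red [418 177  12   8  69] [423.2899 180.5942] [[ 0.2908 -0.3997  0.017 ]]
side red [407 180  10   6  18] [412.2222 182.6667] [[ 0.3233 -0.3887  0.017 ]]
side red [401 183   5   6  11] [403.2727 185.3636] [[ 0.3497 -0.3754  0.017 ]]
side red [219 239  10  10  67] [223.5373 243.0149] [[ 0.8259 -0.1204  0.017 ]]
side red [401 269   7   6  19] [404.     271.6316] [[ 0.3634 -0.0442  0.017 ]]
side red [302 335   5   7  30] [303.6667 337.8667] [[0.5973 0.1653 0.017 ]]
side red [308 373   6   8  36] [310.75   376.4722] [[0.5752 0.2631 0.017 ]]
```

```bash
python3 - <<'E'
from h import *
np.set_printoptions(precision=4,suppress=True)
c=load("top0.npz");P=cloud(c)
m=hsvmask(c,(5,170,90),(18,255,255)); m[:, :160]=0; m[:,210:]=0
k,l,s,ce=cv2.connectedComponentsWithStats(m)
for i in range(1,k):
    if s[i,4]>30: print(s[i],ce[i],onplane(c,ce[i],.046),np.median(P[l==i],0))
# press cloud
for n in("top","side"):
    c=load(n+"0.npz");P=cloud(c)
    roi=(abs(P[...,0]-.63)<.16)&(abs(P[...,1]+.2)<.17)&(P[...,2]>.02)&(P[...,2]<.16)
    z=P[roi][:,2]; print(n,roi.sum(),np.histogram(z,bins=np.arange(.02,.16,.005)))
    for a,b in((.055,.065),(.065,.09),(.09,.13)):
        s=roi&(P[...,2]>a)&(P[...,2]<b); q=P[s]; print(a,b,len(q),q.min(0),q.max(0))
E
```

```text
[177 266  11  27 245] [181.2449 278.6327] [[0.5089 0.16   0.046 ]] [0.5083 0.1604 0.0454]
top 5285 (array([   0,    0,    0,    0,    0,    5,  150,  988,  532,  165, 1592,
       1535,  102,   13,    9,    7,   11,    4,   11,  109,   52,    0,
          0,    0,    0,    0,    0,    0]), array([0.02 , 0.025, 0.03 , 0.035, 0.04 , 0.045, 0.05 , 0.055, 0.06 ,
       0.065, 0.07 , 0.075, 0.08 , 0.085, 0.09 , 0.095, 0.1  , 0.105,
       0.11 , 0.115, 0.12 , 0.125, 0.13 , 0.135, 0.14 , 0.145, 0.15 ,
       0.155, 0.16 ]))
0.055 0.065 1520 [ 0.5371 -0.3082  0.055 ] [ 0.7309 -0.1037  0.0647]
0.065 0.09 3407 [ 0.5706 -0.3032  0.0651] [ 0.7244 -0.1192  0.0891]
0.09 0.13 203 [ 0.6199 -0.285   0.0914] [ 0.6836 -0.1371  0.125 ]
side 2984 (array([ 51,  17,   0,   0,   2,  46, 155, 567, 279, 162, 793, 628,  70,
        26,  23,  20,  25,  15,  26,  51,  26,   2,   0,   0,   0,   0,
         0,   0]), array([0.02 , 0.025, 0.03 , 0.035, 0.04 , 0.045, 0.05 , 0.055, 0.06 ,
       0.065, 0.07 , 0.075, 0.08 , 0.085, 0.09 , 0.095, 0.1  , 0.105,
       0.11 , 0.115, 0.12 , 0.125, 0.13 , 0.135, 0.14 , 0.145, 0.15 ,
       0.155, 0.16 ]))
0.055 0.065 846 [ 0.5394 -0.28    0.055 ] [ 0.7316 -0.1028  0.0649]
0.065 0.09 1679 [ 0.5736 -0.3047  0.065 ] [ 0.7257 -0.1179  0.09  ]
0.09 0.13 188 [ 0.6204 -0.2862  0.0904] [ 0.6842 -0.1324  0.127 ]
```

View pics/top_crop_press.png

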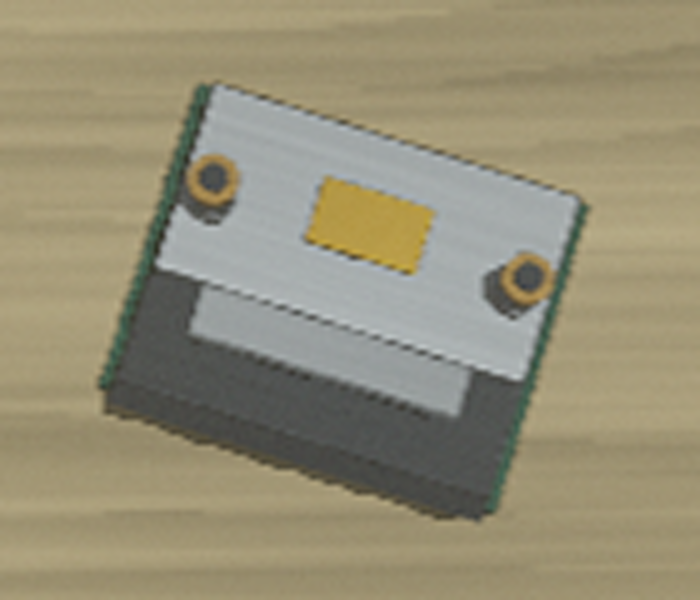

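View pics/side_crop_press.png

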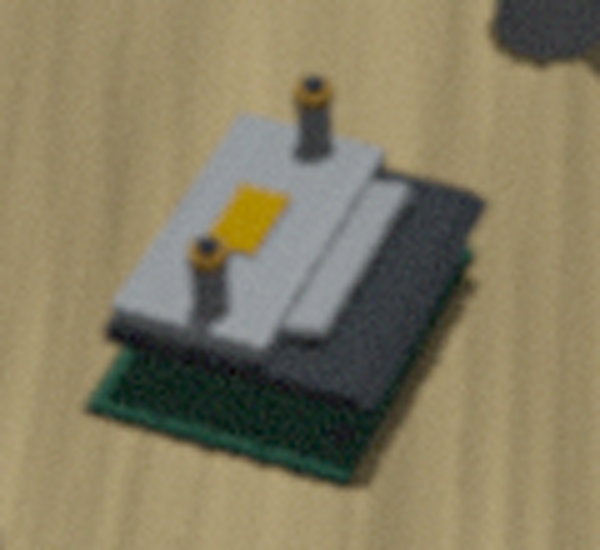

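View pics/top_crop_blade.png

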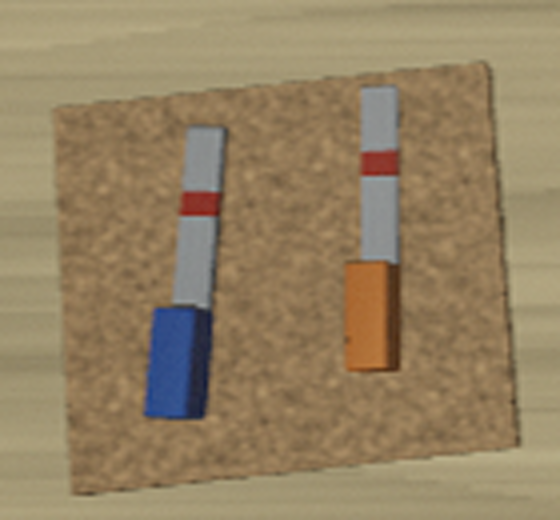

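The crops show the posts' gold-ringed heads at about (323,196) and (385,216) in the top view. The plate's front edge runs from about (318,226) to (372,243). The blade is straight along +x.

```bash
python3 - <<'E'
from h import *
np.set_printoptions(precision=4,suppress=True)
for n in("top","side"):
    c=load(n+"0.npz");P=cloud(c)
    roi=(abs(P[...,0]-.63)<.16)&(abs(P[...,1]+.2)<.17)&(P[...,2]>.112)&(P[...,2]<.14)
    k,l,s,ce=cv2.connectedComponentsWithStats(roi.astype(np.uint8))
    g=[]
    for i in range(1,k):
        if s[i,4]>10:
            x,y,w,h=s[i,:4]; cen=np.array([x+(w-1)/2,y+(h-1)/2])
            zm=np.percentile(P[l==i][:,2],90)
            q=onplane(c,cen,.122)[0]; g.append(q); print(n,s[i],cen,zm,q,np.median(P[l==i],0))
    if len(g)==2:
        a,b=sorted(g,key=lambda q:-q[1]); d=(a-b)[:2]; print("sep",np.linalg.norm(d),"ydir yaw",np.degrees(np.arctan2(-d[0],d[1])),"mid",(a+b)[:2]/2)
        yaw=np.arctan2(-d[0],d[1]); print("lip from posts",(a+b)[:2]/2-.059*np.array([np.cos(yaw),np.sin(yaw)]))
# plane edges top: ramp strip front corners / bed front corners
c=load("top0.npz")
f=lambda X,Y:((X+.5)/5-.5+280,(Y+.5)/5-.5+160)
for nm,(X,Y),z in(("stripL",(191,333),.072),("stripR",(460,415),.072),("bedL",(107,385),.06),("bedR",(492,510),.06),("plateBL",(207,84),.078),("plateBR",(583,198),.078)):
    print(nm,onplane(c,f(X,Y),z)[0])
c=load("side0.npz"); P=cloud(c)
f=lambda X,Y:((X+.5)/5-.5+240,(Y+.5)/5-.5+160)
for nm,(X,Y),z in(("stripL",(325,333),.072),("stripR",(410,185),.072),("bedfrontR",(485,205),.05),("bedL",(375,408),.05)):
    print(nm,onplane(c,f(X,Y),z)[0])
# blade line in both views: grey blade pixels
for n in("top","side"):
    c=load(n+"0.npz"); P=cloud(c)
    hsv=cv2.cvtColor(c["pixels"],cv2.COLOR_BGR2HSV)
    roi=(abs(P[...,1]-.163)<.025)&(P[...,0]>.545)&(P[...,0]<.66)&(P[...,2]<.03)
    m=(roi&((hsv[...,1]<60)|((hsv[...,0]<5)|(hsv[...,0]>174))&(hsv[...,1]>130))).astype(np.uint8)
    m=cv2.morphologyEx(m,cv2.MORPH_OPEN,np.ones((3,3)))
    k,l,s,ce=cv2.connectedComponentsWithStats(m); i=1+s[1:,4].argmax()
    v,u=np.nonzero(l==i); q=onplane(c,np.c_[u,v],.017)[:,:2]
    mu=q.mean(0); w,e=np.linalg.eigh(np.cov((q-mu).T)); d=e[:,1]*np.sign(e[0,1])
    pr=(q-mu)@d; print(n,"blade",len(q),mu,"yaw",np.degrees(np.arctan2(d[1],d[0])),"tip",mu+d*pr.max(),"rear",mu+d*pr.min())
E
```

```text
top [317 191  10  10  84] [321.5 195.5] 0.12209837200349619 [ 0.6723 -0.1463  0.122 ] [ 0.6731 -0.1474  0.1184]
top [380 211  10  10  88] [384.5 215.5] 0.12171368304048258 [ 0.6288 -0.2746  0.122 ] [ 0.6293 -0.275   0.1187]
sep 0.13545196918194463 ydir yaw -18.725430434086057 mid [ 0.6506 -0.2105]
lip from posts [ 0.5947 -0.1915]
side [298 175   9   7  45] [302. 178.] 0.12214763633051119 [ 0.6303 -0.2667  0.122 ] [ 0.6307 -0.272   0.1177]
side [277 207   9   7  50] [281. 210.] 0.1220811489033537 [ 0.6732 -0.14    0.122 ] [ 0.6738 -0.1443  0.1175]
sep 0.13378649064494125 ydir yaw -18.696453879278163 mid [ 0.6518 -0.2034]
lip from posts [ 0.5959 -0.1845]
stripL [ 0.6165 -0.1383  0.072 ]
stripR [ 0.5795 -0.2529  0.072 ]
bedL [ 0.596  -0.1017  0.06  ]
bedR [ 0.5397 -0.2669  0.06  ]
plateBL [ 0.7247 -0.1467  0.078 ]
plateBR [ 0.6722 -0.3077  0.078 ]
stripL [ 0.6154 -0.1367  0.072 ]
stripR [ 0.578  -0.2523  0.072 ]
bedfrontR [ 0.538 -0.263  0.05 ]
bedL [ 0.5884 -0.1064  0.05  ]
top blade 405 [0.5921 0.163 ] yaw 1.4657064162583764 tip [0.6411 0.1643] rear [0.545  0.1618]
side blade 169 [0.5667 0.1642] yaw 3.2015151002596487 tip [0.5876 0.1654] rear [0.545 0.163]
```

Request:
{"method": "apply_moves", "body": {
  "slide": [
    [0,0,0],
    [0,0,0],
    [-0.3,0.38,0],
    [-0.3,0.38,0],
    [-0.3,0.38,0],
    [-0.3,0.38,0],
    [-0.3,0.38,0],
    [-0.3,0.38,0]
  ],
  "turn": [
    [0,0,0.1],
    [0,0,0.1],
    [0,0,0],
    [0,0,0],
    [0,0,0],
    [0,0,0],
    [0,0,0],
    [0,0,0]
  ],
  "jaw": [0,0,0,0,0,0,0,0]
}}

```text
time_s: 0.9
tcp_pos: [0.3895, -0.4063, 0.2404]
eef_rot: [180.0, -0.0, -178.7]
contact_force: [1.1, -0.0, 0.8]
gripper_width: 0.0878
```

Request:
{"method": "apply_moves", "body": {
  "slide": [
    [-0.12,0.47,0],
    [-0.12,0.47,0],
    [-0.12,0.47,0],
    [-0.12,0.47,0],
    [-0.12,0.47,0],
    [-0.12,0.47,0],
    [-0.12,0.47,0],
    [-0.12,0.47,0]
  ],
  "turn": [
    [0,0,0],
    [0,0,0],
    [0,0,0],
    [0,0,0],
    [0,0,0],
    [0,0,0],
    [0,0,0],
    [0,0,0]
  ],
  "jaw": [0,0,0,0,0,0,0,0]
}}

```text
time_s: 1.7
tcp_pos: [0.476, -0.028, 0.2407]
eef_rot: [180.0, 0.0, -178.7]
contact_force: [1.1, -0.7, -0.2]
gripper_width: 0.0877
```

Request:
{"method": "apply_moves", "body": {
  "slide": [
    [-0.07,0.38,0.18],
    [-0.07,0.38,0.18],
    [-0.07,0.38,0.18],
    [-0.07,0.38,0.18],
    [-0.07,0.38,0.18],
    [0,0,0],
    [0,0,0]
  ],
  "turn": [
    [0,0,0],
    [0,0,0],
    [0,0,0],
    [0,0,0],
    [0,0,0],
    [0,0,0],
    [0,0,0]
  ],
  "jaw": [0,0,0,0,0,0,0]
}}

```text
time_s: 2.4
tcp_pos: [0.5064, 0.1612, 0.1496]
eef_rot: [-179.9, -0.1, -178.6]
contact_force: [-0.3, 0.5, -0.5]
gripper_width: 0.0876
```

```bash
python3 - <<'E'
from plant import r
import cv2,numpy as np
c=r.capture("wrist"); cv2.imwrite("pics/w1.png",c["pixels"]); np.savez("w1.npz",**c); print(c["fx"],c["cx"],c["cy"])
s=r.get_state();print(s["tcp_pos"],s["eef_rot"],s["time_s"])
E
```

```text
371.64829954431775 321.616086474805 238.73681437074697
[0.50659702 0.16059868 0.15027433] [-1.79958229e+02 -5.07519748e-02 -1.78654630e+02] 2.45
```

View pics/w1.png

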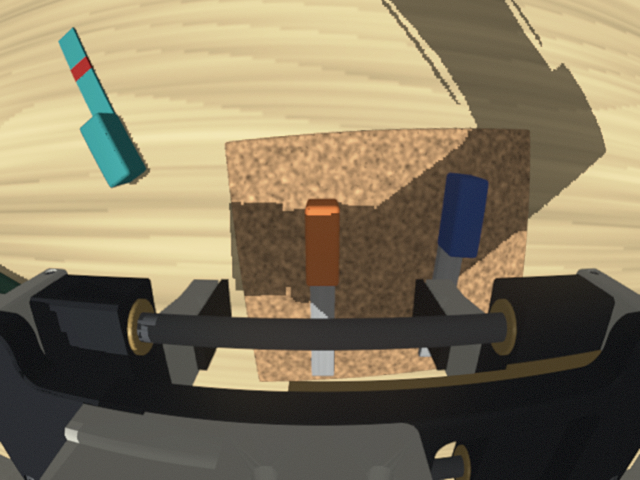

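The wrist view shows the orange handle at about (322,243), centred between the fingers at 228 and 415. The blue blade is clear to the right.

```bash
cat >> h.py <<'E'
def fe_plane(c,px,z):
    px=np.atleast_2d(px).astype(float); a=(px[:,0]-c["cx"])/c["fx"]; b=(px[:,1]-c["cy"])/c["fy"]
    th=np.hypot(a,b); s=np.where(th>1e-9,np.sin(th)/np.maximum(th,1e-9),1)
    R,t=pose(c); d=np.c_[a*s,b*s,np.cos(th)]@R; o=-R.T@t
    return o+d*((z-o[2])/d[:,2])[:,None]
E
python3 - <<'E'
from h import *
np.set_printoptions(precision=4,suppress=True)
c=load("w1.npz")
m=hsvmask(c,(4,150,50),(16,255,255)); m[:, :295]=0;m[:,350:]=0;m[:190]=0;m[300:]=0
k,l,s,ce=cv2.connectedComponentsWithStats(m); i=1+s[1:,4].argmax(); print(s[i],ce[i])
v,u=np.nonzero(l==i)
# left/right edges per row on top plane
for row in range(218,286,8):
    x=u[v==row]; a=fe_plane(c,[[x.min()-.5,row],[x.max()+.5,row]],.046); print(row,x.min(),x.max(),a[:,:2].ravel(),"midy",a[:,1].mean())
print("rear/front top", fe_plane(c,[[322,213],[322,286]],.046))
# blade edges rows 295-313, 352-374
g=cv2.cvtColor(c["pixels"],cv2.COLOR_BGR2HSV)
for row in list(range(292,314,5))+list(range(352,374,5)):
    x=np.nonzero((g[row,290:360,1]<70))[0]+290
    if len(x): a=fe_plane(c,[[x.min()-.5,row],[x.max()+.5,row]],.017); print("b",row,x.min(),x.max(),a.mean(0))
print("tip",fe_plane(c,[322,375],.017))
E
```

```text
[ 305  199   35   87 2866] [321.8845 241.6961]
218 305 338 [0.489  0.1491 0.4885 0.1723] midy 0.1606739827256494
226 305 339 [0.4947 0.1491 0.4941 0.1732] midy 0.16115435560073604
234 305 338 [0.5004 0.1492 0.4998 0.1727] midy 0.16094844888169985
242 305 338 [0.5061 0.1493 0.5056 0.1729] midy 0.16108801047003324
250 306 338 [0.512  0.15   0.5114 0.1731] midy 0.1615795559171061
258 306 338 [0.5179 0.1501 0.5173 0.1733] midy 0.16172521395736317
266 306 338 [0.5239 0.1502 0.5233 0.1736] midy 0.16187312588170427
274 306 338 [0.53   0.1502 0.5294 0.1738] midy 0.16202348287458718
282 306 338 [0.5362 0.1503 0.5356 0.1741] midy 0.1621764869177199
rear/front top [[0.4853 0.1609 0.046 ]
 [0.539  0.1623 0.046 ]]
b 292 310 334 [0.5568 0.1627 0.017 ]
b 297 310 334 [0.5613 0.1628 0.017 ]
b 302 311 334 [0.5659 0.1633 0.017 ]
b 307 310 334 [0.5705 0.163  0.017 ]
b 312 310 334 [0.5752 0.1632 0.017 ]
b 352 311 334 [0.6152 0.1646 0.017 ]
b 357 311 334 [0.6206 0.1647 0.017 ]
b 362 311 334 [0.6261 0.1649 0.017 ]
b 367 311 333 [0.6317 0.1646 0.017 ]
b 372 312 333 [0.6374 0.1652 0.017 ]
tip [[0.6408 0.1648 0.017 ]]
```

Request:
{"method": "apply_moves", "body": {
  "slide": [
    [-0.02,0.01,0.35],
    [0,0,0.35],
    [0,0,0.25],
    [0,0,0.15],
    [0,0,0.1],
    [0,0,0],
    [0,0,0]
  ],
  "turn": [
    [0,0,0],
    [0,0,0],
    [0,0,0],
    [0,0,0],
    [0,0,0],
    [0,0,0],
    [0,0,0]
  ],
  "jaw": [0,0,0,0,0,0,0]
}}

```text
time_s: 3.15
tcp_pos: [0.5094, 0.1616, 0.0315]
eef_rot: [180.0, 0.1, -178.7]
contact_force: [0.1, -0.1, 0.1]
gripper_width: 0.0879
```

Request:
{"method": "apply_moves", "body": {
  "slide": [
    [0,0,0.01],
    [0,0,0],
    [0,0,0],
    [0,0,0],
    [0,0,0],
    [0,0,0],
    [0,0,0],
    [0,0,0]
  ],
  "turn": [
    [0,0,0],
    [0,0,0],
    [0,0,0],
    [0,0,0],
    [0,0,0],
    [0,0,0],
    [0,0,0],
    [0,0,0]
  ],
  "jaw": [1,1,1,1,1,1,1,1],
  "newtons": 55
}}

```text
time_s: 3.95
tcp_pos: [0.5089, 0.1618, 0.0295]
eef_rot: [-180.0, -0.0, -178.7]
contact_force: [-0.1, -0.3, -0.4]
gripper_width: 0.0289
```

```bash
python3 - <<'E'
from plant import r
for i in range(3):
    r.capture("top"); s=r.get_state();print(s["tcp_pos"],s["eef_rot"],s["time_s"],s["gripper_width"],s["contact_force"])
E
```

```text
[0.50889151 0.1618035  0.02953047] [-1.79997729e+02 -3.66467971e-03 -1.78693895e+02] 4.0 0.025075133983690153 [ 0.32735463 -0.56159231  0.40497548]
[0.5088693  0.16179765 0.02952386] [-1.79996317e+02 -5.63269158e-03 -1.78692361e+02] 4.05 0.02380136210464936 [-0.19574196  0.06962344 -0.3899706 ]
[0.50886158 0.16177078 0.02950754] [-1.79996954e+02 -6.29144033e-03 -1.78698215e+02] 4.1 0.024135122594377088 [-0.3513779  -1.16951298  0.22594212]
```

Request:
{"method": "apply_moves", "body": {
  "slide": [
    [0,0,-0.2],
    [0,0,-0.4],
    [0,0,-0.4],
    [0,0,-0.2],
    [0,0,0],
    [0,0,0],
    [0,0,0],
    [0,0,0]
  ],
  "turn": [
    [0,0,0],
    [0,0,0],
    [0,0,0],
    [0,0,0],
    [0,0,0.08],
    [0,0,0.08],
    [0,0,0.07],
    [0,0,0]
  ],
  "jaw": [1,1,1,1,1,1,1,1]
}}

```text
time_s: 4.9
tcp_pos: [0.5086, 0.1617, 0.1494]
eef_rot: [-180.0, -0.0, 161.4]
contact_force: [0.2, 0.1, -1.8]
gripper_width: 0.0236
```

Request:
{"method": "apply_moves", "body": {
  "slide": [
    [0,-0.3,0],
    [0,-0.45,0],
    [0,-0.5,0],
    [0,-0.5,0],
    [0,-0.5,0],
    [0,-0.45,0],
    [0,-0.38,0],
    [0,0,0]
  ],
  "turn": [
    [0,0,0],
    [0,0,0],
    [0,0,0],
    [0,0,0],
    [0,0,0],
    [0,0,0],
    [0,0,0],
    [0,0,0]
  ],
  "jaw": [1,1,1,1,1,1,1,1]
}}

```text
time_s: 5.7
tcp_pos: [0.4091, -0.1333, 0.1493]
eef_rot: [-180.0, -0.1, 161.5]
contact_force: [0.3, 0.6, -1.3]
gripper_width: 0.0235
```

```bash
python3 - <<'E'
from plant import r
import cv2,numpy as np
for n in("top","side","wrist"):
    c=r.capture(n); np.savez(n+"2.npz",**c); p=c["pixels"]
    if n=="top": p=cv2.resize(p[160:340,240:440],None,fx=4,fy=4-.8,interpolation=cv2.INTER_CUBIC)
    if n=="side": p=cv2.resize(p[140:320,240:440],None,fx=4,fy=3.2,interpolation=cv2.INTER_CUBIC)
    cv2.imwrite(f"pics/{n}2.png",p)
    s=r.get_state();print(s["tcp_pos"],s["eef_rot"],s["time_s"],s["joints"],s["gripper_width"])
E
```

```text
[ 0.41024244 -0.13203924  0.14946166] [-1.79996838e+02 -2.06588261e-02  1.61494702e+02] 5.75 [ 8.57887871e+00  2.05885912e+00 -3.61085650e+01 -8.38035302e-03
 -5.18524093e+01 -1.17078999e+02] 0.02368826112365544
[ 0.41098469 -0.13112048  0.14954603] [1.79995923e+02 2.76102997e-03 1.61539659e+02] 5.8 [ 8.70108046e+00  2.08138303e+00 -3.60736534e+01 -3.00997880e-03
 -5.18406461e+01 -1.17159561e+02] 0.0236615267073507
[ 0.41145111 -0.130428    0.14959077] [1.79992171e+02 1.24544008e-02 1.61593115e+02] 5.85 [ 8.79304782e+00  2.09598767e+00 -3.60517177e+01 -1.61618072e-03
 -5.18376387e+01 -1.17198933e+02] 0.02367760249704558
```

View pics/top2.png

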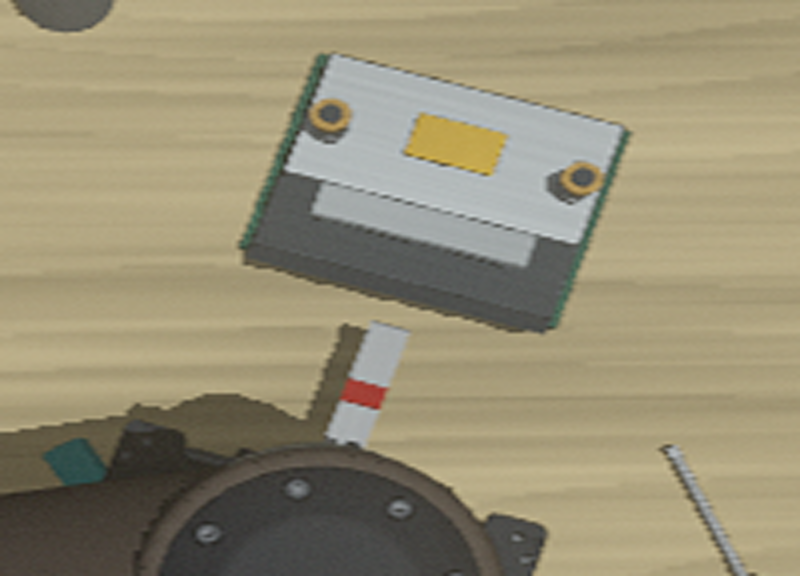

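View pics/side2.png

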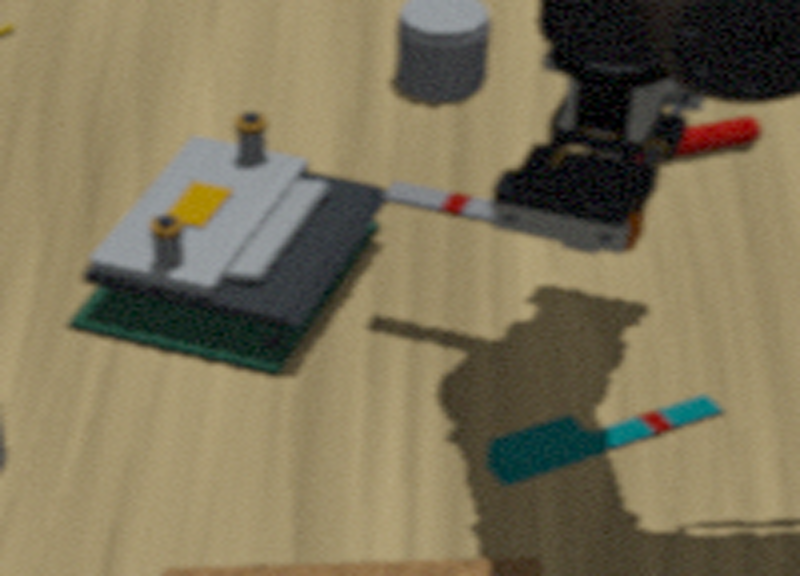

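View pics/wrist2.png

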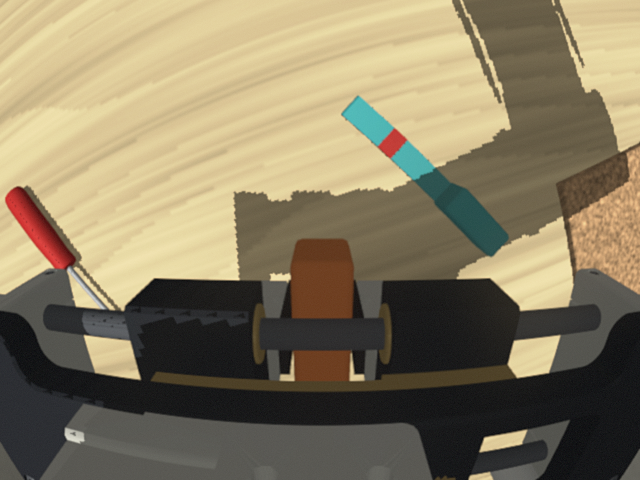

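The blade is held straight in the grip. In the top crop its tip is at (388,325), just short of the bed nose. I'll lower to bed level in front of the mouth, then measure again.

Request:
{"method": "apply_moves", "body": {
  "slide": [
    [0,0,0.25],
    [0,0,0.25],
    [0,0,0.15],
    [0,0,0.05],
    [0,0,0],
    [0,0,0],
    [0,0,0]
  ],
  "turn": [
    [0,0,0],
    [0,0,0],
    [0,0,0],
    [0,0,0],
    [0,0,0],
    [0,0,0],
    [0,0,0]
  ],
  "jaw": [1,1,1,1,1,1,1]
}}

```text
time_s: 6.55
tcp_pos: [0.4122, -0.13, 0.0804]
eef_rot: [180.0, 0.1, 161.6]
contact_force: [0.2, -0.1, -1.1]
gripper_width: 0.0238
```

```bash
cat > look.py <<'E'
from plant import r
import cv2,numpy as np,sys
t=sys.argv[1]
for n in("top","side"):
    c=r.capture(n); np.savez(n+t+".npz",**c); p=c["pixels"]
    p=cv2.resize(p[180:280,290:410] if n=="top" else p[160:260,250:370],None,fx=6,fy=6,interpolation=cv2.INTER_CUBIC)
    cv2.imwrite(f"pics/{n}{t}.png",p)
s=r.get_state();print(s["tcp_pos"],s["eef_rot"],s["time_s"],s["gripper_width"],s["contact_force"])
E
python3 look.py 3
```

```text
[ 0.41192559 -0.13019481  0.08026948] [1.79962991e+02 7.97873241e-02 1.61560874e+02] 6.65 0.023703378671728316 [-0.19925282  0.1165021  -1.32011886]
```

View pics/top3.png

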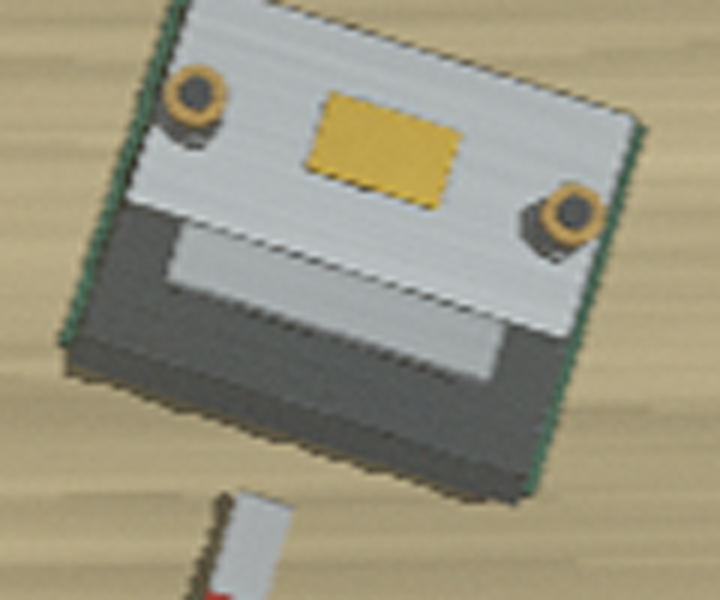

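View pics/side3.png

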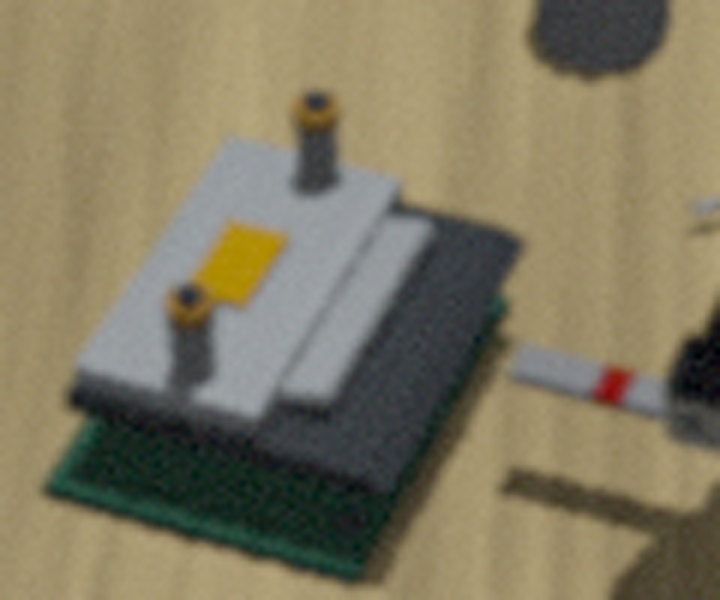

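```bash
cat > meas.py <<'E'
from h import *
import sys
np.set_printoptions(precision=4,suppress=True)
def blade(c,ztop,roi):
    x0,y0,x1,y1=roi
    g=cv2.cvtColor(c["pixels"],cv2.COLOR_BGR2HSV)
    red=(((g[...,0]<6)|(g[...,0]>173))&(g[...,1]>120)&(g[...,2]>60)).astype(np.uint8)
    m=np.zeros((480,640),np.uint8); m[y0:y1,x0:x1]=(((g[...,1]<45)&(g[...,2]>110))|(red>0)).astype(np.uint8)[y0:y1,x0:x1]
    k,l,s,ce=cv2.connectedComponentsWithStats(m); i=1+s[1:,4].argmax()
    v,u=np.nonzero(l==i); q=onplane(c,np.c_[u,v],ztop)[:,:2]
    rr=(l==i)&(red>0); v,u=np.nonzero(rr); rc=onplane(c,[u.mean(),v.mean()],ztop)[0,:2]
    mu=q.mean(0); w,e=np.linalg.eigh(np.cov((q-mu).T)); d=e[:,1]*np.sign(e[0,1]); pr=(q-mu)@d
    return s[i],mu,d,np.degrees(np.arctan2(d[1],d[0])),mu+d*pr.max(),rc
E
python3 - <<'E'
from meas import *
zt=.0678
for n,roi in(("top",(315,255,345,290)),("side",(332,214,362,232))):
    c=load(n+"3.npz"); st,mu,d,yaw,tip,rc=blade(c,zt,roi)
    print(n,st,"mu",mu,"yaw",yaw,"tip",tip,"band",rc)
    P=cloud(c)
    if n=="top":
        f=lambda X,Y:((X+.5)/6-.5+290,(Y+.5)/6-.5+180)
        pa,pb=onplane(c,[f(196,95),f(573,212)],.122)[:,:2]
        # strip height near front edge
        for q in((168,282),(490,381),(329,330)):
            u,v=f(*q); print("strip z",P[int(v)-3:int(v)+1,int(u)-1:int(u)+2,2])
        L=[f(168,282),f(490,381)]
    else:
        f=lambda X,Y:((X+.5)/6-.5+250,(Y+.5)/6-.5+160)
        pa,pb=onplane(c,[f(190,292),f(316,100)],.122)[:,:2]
        L=[f(333,402),f(433,227)]
    for z in(.070,.073):
        a,b=onplane(c,L,z)[:,:2]; print("strip",z,a,b,"mid",(a+b)/2,"len",np.linalg.norm(a-b),"yaw",np.degrees(np.arctan2(-(a-b)[0],(a-b)[1])))
    dd=pa-pb; y=np.arctan2(-dd[0],dd[1]); mid=(pa+pb)/2
    print("posts",pa,pb,np.linalg.norm(dd),np.degrees(y),"mid",mid,"lip",mid-.059*np.array([np.cos(y),np.sin(y)]))
    yy=np.radians(-18.3); ex=np.array([np.cos(yy),np.sin(yy)]); ey=np.array([-ex[1],ex[0]])
    print("lateral of blade vs posts mid",(mu-mid)@ey,"vs strip mid",(mu-(a+b)/2)@ey,"tip to post mid along",(mid-tip)@ex, "band",(rc-(a+b)/2)@ex,(rc-mid)@ex+.059, (rc-mid)@ey)
E
```

```text
top [321 262  18  28 278] mu [ 0.5104 -0.1626] yaw -19.92062156885519 tip [ 0.5378 -0.1725] band [ 0.4959 -0.1576]
strip z [[0.0562 0.0582 0.0714]
 [0.0611 0.0609 0.0718]
 [0.058  0.0612 0.0751]
 [0.0615 0.0742 0.0723]]
strip z [[0.0747 0.073  0.0597]
 [0.0738 0.0591 0.0611]
 [0.0729 0.0575 0.0601]
 [0.0716 0.0594 0.0618]]
strip z [[0.0732 0.0739 0.0759]
 [0.0744 0.0744 0.075 ]
 [0.0737 0.075  0.0748]
 [0.0775 0.0728 0.0742]]
strip 0.07 [ 0.616  -0.1379] [ 0.5787 -0.2523] mid [ 0.5973 -0.1951] len 0.12035331242937101 yaw -18.018495581239836
strip 0.073 [ 0.6155 -0.1378] [ 0.5784 -0.2519] mid [ 0.5969 -0.1949] len 0.1199909359715125 yaw -18.01849558123983
posts [ 0.6725 -0.1479] [ 0.63   -0.2759] 0.13482245113164346 -18.349032462959308 mid [ 0.6513 -0.2119] lip [ 0.5953 -0.1933]
lateral of blade vs posts mid 0.0025605763721629434 vs strip mid 0.003503969577891035 tip to post mid along 0.12010998510577267 band -0.10761049844770286 -0.10552335375283065 0.0027616397570703493
side [335 217  26  12 131] mu [ 0.508  -0.1608] yaw -19.986559773734818 tip [ 0.5383 -0.1718] band [ 0.4964 -0.1554]
strip 0.07 [ 0.6142 -0.1374] [ 0.5776 -0.2513] mid [ 0.5959 -0.1944] len 0.11959878101536346 yaw -17.834014728183057
strip 0.073 [ 0.6139 -0.1344] [ 0.5774 -0.2479] mid [ 0.5957 -0.1911] len 0.11925698144973039 yaw -17.834014728182982
posts [ 0.6732 -0.1465] [ 0.6302 -0.274 ] 0.13459212640790907 -18.64326682223382 mid [ 0.6517 -0.2102] lip [ 0.5958 -0.1914]
lateral of blade vs posts mid 0.0018323678186360185 vs strip mid 0.0013042111923369125 tip to post mid along 0.11977614617935951 band -0.10548966602536695 -0.10570123840083068 0.003264253149413603
```

```bash
cat >> meas.py <<'E'
def edges(c,z,roi,axis=0):
    """sub-pixel mid-line: per row the two strongest gradients of saturation-free blade"""
    x0,y0,x1,y1=roi
    g=cv2.cvtColor(c["pixels"],cv2.COLOR_BGR2GRAY).astype(float); 
    return g[y0:y1,x0:x1]
E
python3 - <<'E'
from meas import *
c=load("top3.npz")
p=c["pixels"][255:295,312:345]
cv2.imwrite("pics/top3b.png",cv2.resize(p,None,fx=14,fy=14,interpolation=cv2.INTER_NEAREST))
b=c["pixels"].astype(int)
for row in range(262,290,2):
    print(row," ".join("%3d"%x for x in b[row,316:344,0]))
E
```

```text
262 111 113 112 112 119 122 122 122 122 126 100  67 102 144 152 150 132 107 111 118 120 122 121 121 119 122 122 121
264 115 116 116 117 117 117 116 117 118  92  63  63  73 147 172 172 170 171 178 174 161 145 127 118 117 117 116 116
266 120 122 123 120 122 122 123 125 126  99  62  62 121 164 172 171 171 171 170 171 171 172 149 119 120 120 119 121
268 122 124 122 121 124 122 122 124  98  68  61 123 163 171 171 169 170 171 170 168 172 154 129 120 122 119 120 122
270 130 132 132 131 132 131 131 135 111  69  84 150 173 172 171 172 171 169 170 170 168 145 126 128 128 128 128 128
272 124 127 126 124 127 127 131 103  70  64 124 164 173 171 170 171 169 170 171 173 155 129 124 123 124 125 123 124
274 113 113 114 110 113 117  92  60  58  74 148 174 174 172 171 171 170 171 172 153 117 113 111 112 113 112 113 113
276 116 117 117 117 119  96  62  66  56 147 175 173 173 172 171 170 170 173 165 139 114 115 116 120 116 117 118 118
278 119 120 120 119 124  99  61  65  61 125 173 181 177 176 173 172 170 174 155 127 118 117 116 117 121 118 119 119
280 123 122 125 124  99  66  68  67  60  52  53  45  56  60  64 124 170 174 145 121 122 122 123 123 122 123 121 122
282 121 121 121 124  98  67  65  56  50  53  52  50  53  52  51  54  49 100 122 120 122 123 120 123 121 122 123 120
284 115 111 116  94  62  60  72  65  42  49  54  55  55  53  54  55  81 108 114 112 111 114 111 113 112 113 113 112
286 116 119  95  63  58  76 152 178 176 177 140  73  58  49  46  55 103 117 116 117 115 118 119 118 116 118 117 118
288 119 119  95  60  57 123 166 176 171 170 175 175 173 173 177 156 123 116 116 118 116 116 116 119 118 117 118 118
```

View pics/top3b.png

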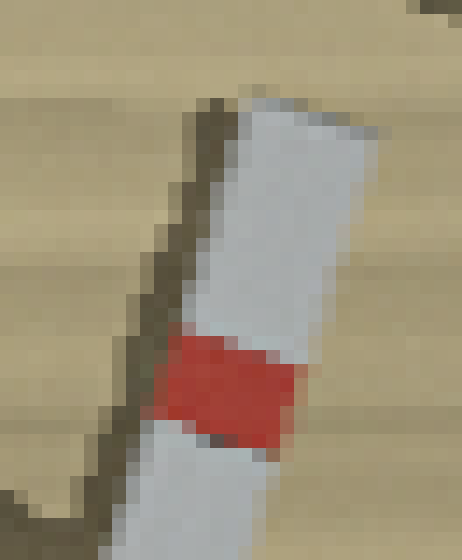

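```bash
python3 - <<'E'
from meas import *
c=load("top3.npz")
a,b=onplane(c,[[332.13,268],[326.15,288]],.0678)[:,:2]; d=a-b
print(a,b,"blade yaw",np.degrees(np.arctan2(d[1],d[0])))
for z,roi in((.0,0),):
    pass
# plate main front edge & back edge & strip front edge by gradient, top image (static): use HSV value boundary per column
g=cv2.cvtColor(c["pixels"],cv2.COLOR_BGR2GRAY).astype(float)
pts=[]
for u in range(322,370,2):
    col=g[:,u]; v0=226.5+(u-317.6)*.307; v0=int(round(v0))
    seg=col[v0-4:v0+5]; dd=np.diff(seg); w=np.clip(-dd,0,None); w[w<.3*w.max()]=0; pts.append((u,v0-4+.5+(w*np.arange(len(w))).sum()/w.sum()))
pts=np.array(pts); q=onplane(c,pts,.072)[:,:2]
k=np.polyfit(q[:,1],q[:,0],1); print("strip edge yaw",-np.degrees(np.arctan(k[0])),"resid",np.std(q[:,0]-np.polyval(k,q[:,1])))
for yaw in(-18.2,):
    ex=np.array([np.cos(np.radians(yaw)),np.sin(np.radians(yaw))]); ey=np.array([-ex[1],ex[0]])
    mid=np.array([.6513,-.2119]); sm=np.array([.597,-.195])
    print("lat",(a-mid)@ey,(b-mid)@ey,(a-sm)@ey)
    print("edge x at mid", np.polyval(k,-.195),np.polyval(k,-.193))
E
```

```text
[ 0.5265 -0.1677] [ 0.4843 -0.1543] blade yaw -17.618784429341034
strip edge yaw -18.56223839614419 resid 0.00041112667520710604
lat 0.0030140645494875977 0.002564333711354992 0.003919322953935207
edge x at mid 0.5973177041693709 0.5979893114410099
```

Request:
{"method": "apply_moves", "body": {
  "slide": [
    [0,-0.028,0.017],
    [0,0,0],
    [-0.1,0,0],
    [-0.15,0,0],
    [-0.1,0,0],
    [0,0,0],
    [0,0,0],
    [0,0,0]
  ],
  "turn": [
    [0,0,0],
    [0,0,0],
    [0,0,0],
    [0,0,0],
    [0,0,0],
    [0,0,0],
    [0,0,0],
    [0,0,0]
  ],
  "jaw": [1,1,1,1,1,1,1,1]
}}

```text
time_s: 7.45
tcp_pos: [0.443, -0.1441, 0.0776]
eef_rot: [-180.0, -0.0, 161.5]
contact_force: [0.8, -0.2, -2.0]
gripper_width: 0.024
```

```bash
python3 look.py 4
```

```text
[ 0.44318602 -0.14401674  0.07785635] [-1.79998369e+02 -1.40894800e-02  1.61541644e+02] 7.55 0.023885031636951996 [ 1.13240132  0.31141865 -1.60454062]
```

View pics/top4.png

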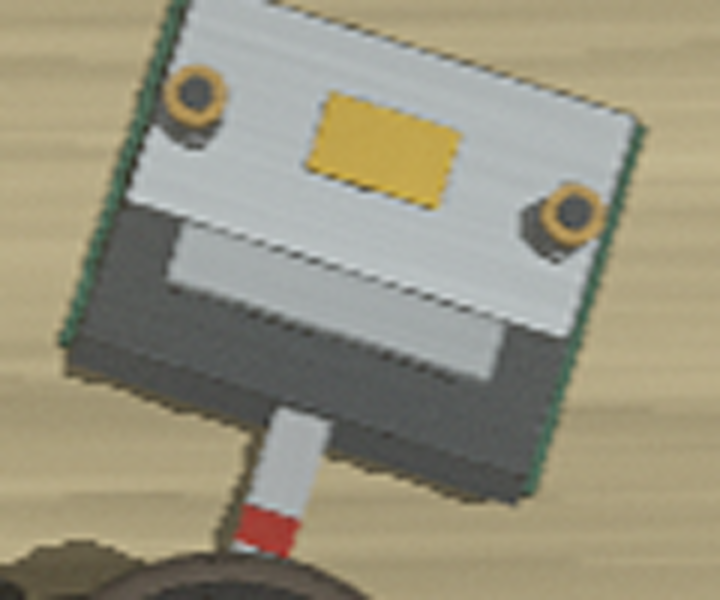

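View pics/side4.png

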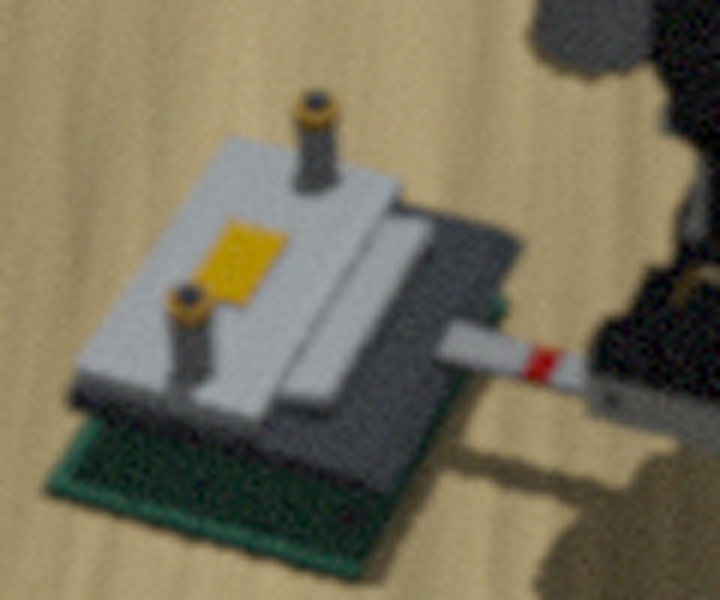

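The tip is over the bed nose, centred at about (302,418) in the top crop. I'll check the lateral offset.

```bash
cat > lat.py <<'E'
from meas import *
import sys
t,zt=sys.argv[1],float(sys.argv[2])
c=load(f"top{t}.npz"); b=c["pixels"].astype(int)
R=[float(x) for x in sys.argv[3:]]
f=lambda X,Y:((X+.5)/6-.5+290,(Y+.5)/6-.5+180)
ex=np.array([np.cos(np.radians(-18.3)),np.sin(np.radians(-18.3))]); ey=np.array([-ex[1],ex[0]])
pm=onplane(c,[f(196,95),f(573,212)],.122)[:,:2].mean(0); sm=onplane(c,[f(168,282),f(490,381)],.072)[:,:2].mean(0)
for X,Y in zip(R[::2],R[1::2]):
    q=onplane(c,f(X,Y),zt)[0,:2]; print(q,"lat posts %.4f strip %.4f  along(lip posts) %.4f strip %.4f"%((q-pm)@ey,(q-sm)@ey,(q-pm)@ex+.059,(q-sm)@ex))
E
python3 lat.py 4 .0652 304 417 268 530 264 505 292 512 237 545 287 553; python3 - <<'E'
from h import *
c=load("top4.npz")
p=c["pixels"][240:278,322:354]
cv2.imwrite("pics/top4b.png",cv2.resize(p,None,fx=14,fy=14,interpolation=cv2.INTER_NEAREST))
E
```

```text
[ 0.5672 -0.186 ] lat posts -0.0018 strip -0.0008  along(lip posts) -0.0290 strip -0.0312
[ 0.5268 -0.1723] lat posts -0.0015 strip -0.0006  along(lip posts) -0.0715 strip -0.0738
[ 0.5358 -0.1711] lat posts 0.0025 strip 0.0034  along(lip posts) -0.0635 strip -0.0657
[ 0.5331 -0.181 ] lat posts -0.0078 strip -0.0068  along(lip posts) -0.0628 strip -0.0651
[ 0.5216 -0.1612] lat posts 0.0074 strip 0.0084  along(lip posts) -0.0800 strip -0.0822
[ 0.5186 -0.1789] lat posts -0.0104 strip -0.0094  along(lip posts) -0.0773 strip -0.0796
```

View pics/top4b.png

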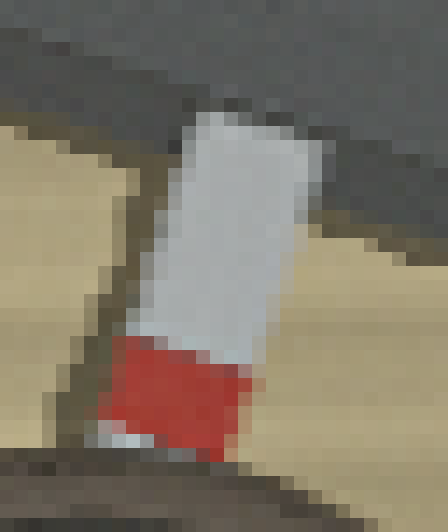

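Request:
{"method": "apply_moves", "body": {
  "slide": [
    [0,0.01,-0.007],
    [-0.1,0,0],
    [-0.1,0,0],
    [-0.1,0,0],
    [0,0,0],
    [0,0,0]
  ],
  "turn": [
    [0,0,0],
    [0,0,0],
    [0,0,0],
    [0,0,0],
    [0,0,0],
    [0,0,0]
  ],
  "jaw": [1,1,1,1,1,1]
}}

```text
time_s: 8.15
tcp_pos: [0.4724, -0.1528, 0.0781]
eef_rot: [-180.0, -0.1, 161.5]
contact_force: [0.1, -0.8, -1.0]
gripper_width: 0.0236
```

```bash
python3 look.py 5
```

```text
[ 0.47196839 -0.15268542  0.07827976] [-1.79988897e+02 -4.59286843e-02  1.61519198e+02] 8.25 0.024012608433563384 [-1.02673311  0.15658132 -2.45068832]
```

View pics/top5.png

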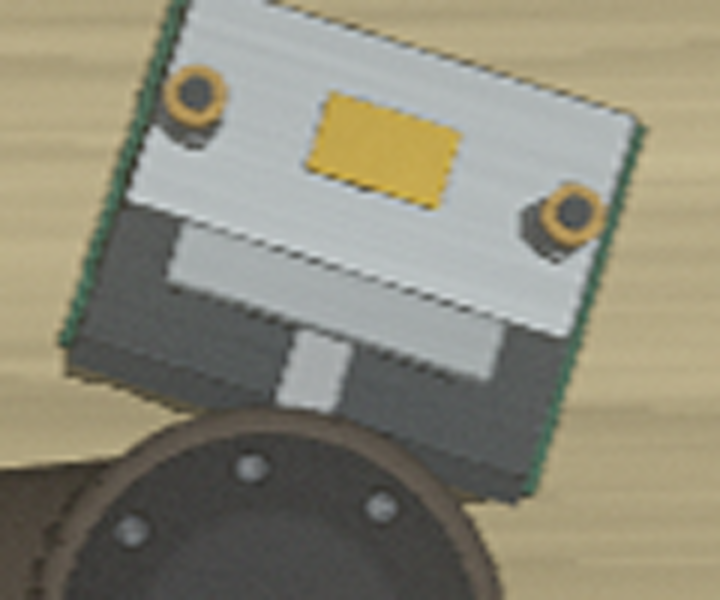

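View pics/side5.png

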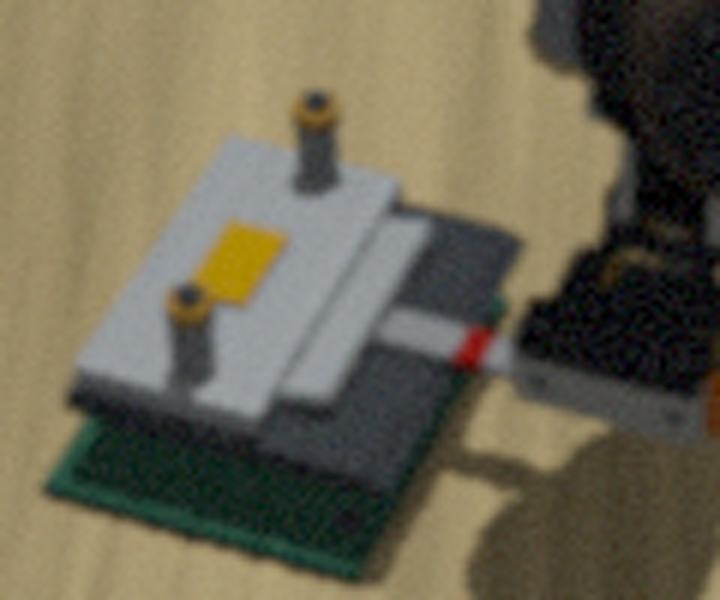

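```bash
python3 lat.py 5 .0658 326 337 309 400; python3 - <<'E'
from h import *
c=load("side5.npz")
p=c["pixels"][205:230,308:340]
cv2.imwrite("pics/side5b.png",cv2.resize(p,None,fx=18,fy=18,interpolation=cv2.INTER_NEAREST))
c=load("top5.npz")
p=c["pixels"][230:252,330:356]
cv2.imwrite("pics/top5b.png",cv2.resize(p,None,fx=20,fy=20,interpolation=cv2.INTER_NEAREST))
E
```

```text
[ 0.5959 -0.1944] lat posts -0.0008 strip 0.0002  along(lip posts) 0.0010 strip -0.0013
[ 0.5732 -0.1878] lat posts -0.0017 strip -0.0007  along(lip posts) -0.0227 strip -0.0249
```

View pics/side5b.png

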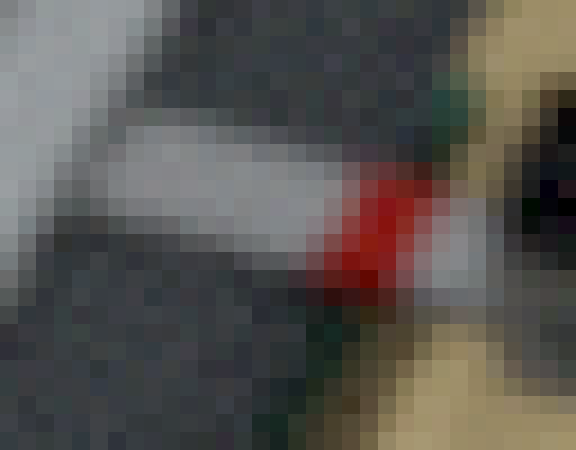

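View pics/top5b.png

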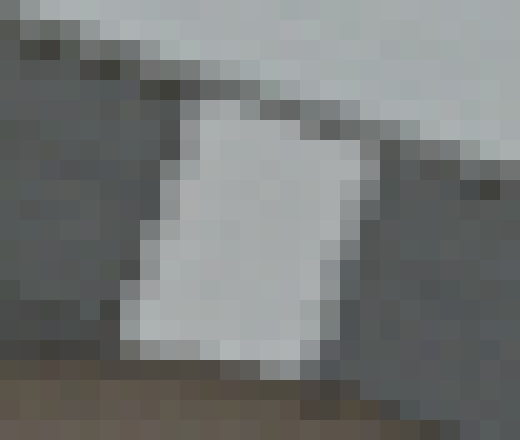

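The tip is at the plate's edge and centred within about 1 mm. Next I push in slowly, watching the force.

Request:
{"method": "apply_moves", "body": {
  "slide": [
    [-0.05,0,0],
    [-0.05,0,0],
    [-0.05,0,0],
    [-0.05,0,0],
    [0,0,0]
  ],
  "turn": [
    [0,0,0],
    [0,0,0],
    [0,0,0],
    [0,0,0],
    [0,0,0]
  ],
  "jaw": [1,1,1,1,1]
}}

```text
time_s: 8.75
tcp_pos: [0.4901, -0.1591, 0.0779]
eef_rot: [-179.9, -0.2, 161.5]
contact_force: [-4.7, 0.7, 0.4]
gripper_width: 0.0234
```

Request:
{"method": "apply_moves", "body": {
  "slide": [
    [-0.05,0,0],
    [-0.05,0,0],
    [-0.05,0,0],
    [0,0,0]
  ],
  "turn": [
    [0,0,0],
    [0,0,0],
    [0,0,0],
    [0,0,0]
  ],
  "jaw": [1,1,1,1]
}}

```text
time_s: 9.15
tcp_pos: [0.5047, -0.1639, 0.078]
eef_rot: [-180.0, -0.1, 161.5]
contact_force: [-4.5, 1.3, -1.5]
gripper_width: 0.0237
```

```bash
python3 look.py 6;  python3 - <<'E'
from h import *
c=load("side6.npz")
p=c["pixels"][200:230,296:336]
cv2.imwrite("pics/side6b.png",cv2.resize(p,None,fx=18,fy=18,interpolation=cv2.INTER_NEAREST))
E
```

```text
[ 0.50478291 -0.16385406  0.07805737] [-1.79971660e+02 -1.02235055e-01  1.61502912e+02] 9.25 0.023743084403519406 [-3.3065336  -0.24450218 -3.04690125]
```

View pics/side6b.png

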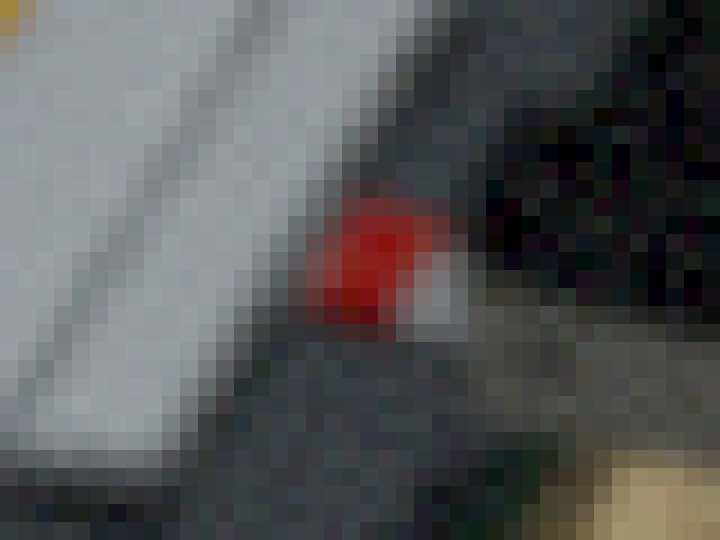

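View pics/top6.png

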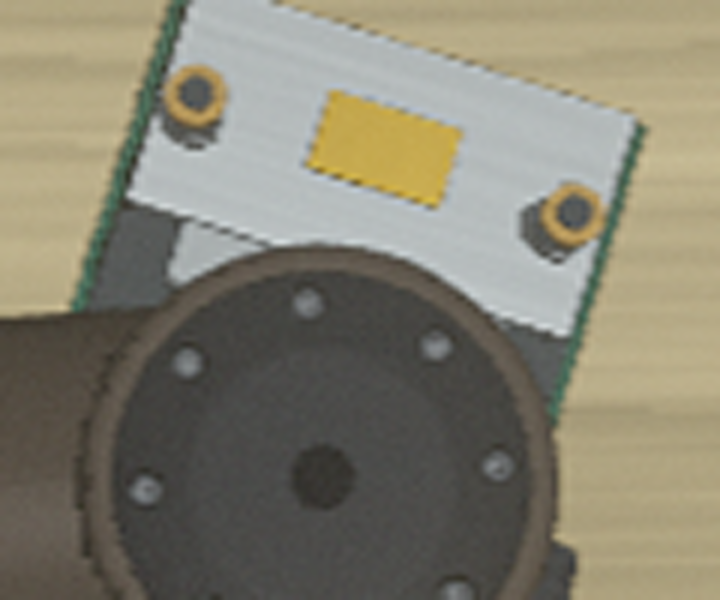

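```bash
python3 - <<'E'
from meas import *
c=load("side6.npz"); f=lambda X,Y:(X/18-.5+296,Y/18-.5+200)
ex=np.array([np.cos(np.radians(-18.3)),np.sin(np.radians(-18.3))]); ey=np.array([-ex[1],ex[0]])
for nm,p in(("front",(325,262)),("rear",(425,262))):
    q=onplane(c,f(*p),.0657)[0,:2]; print(nm,q,[ (q-np.array(l))@ex for l in((.5965,-.194),(.5958,-.1914),(.5957,-.1928))])
g=c["pixels"].astype(int)
f=lambda X,Y:((X+.5)/6-.5+250,(Y+.5)/6-.5+160)
print("sep vs strip corner mids z.0745", onplane(c,[f(333,400),f(433,225)],.0745).mean(0))
P=cloud(c); print("plate z now",np.median(P[187:192,295:300,2]), "before",np.median(cloud(load("side3.npz"))[187:192,295:300,2]))
a=cloud(load("side3.npz"))[...,2]; b=P[...,2]; m=np.zeros_like(a,bool); m[185:222,268:312]=True; m&=(a>.07)&(a<.09)&(b>.07)&(b<.09); print("mean lift",(b-a)[m].mean(),m.sum())
E
```

```text
front [ 0.5959 -0.1897] [np.float64(-0.0019499441379576287), np.float64(-0.00046896591809300495), np.float64(-0.0008136128086831958)]
rear [ 0.5814 -0.1904] [np.float64(-0.015439298496115987), np.float64(-0.013958320276251364), np.float64(-0.014302967166841554)]
sep vs strip corner mids z.0745 [ 0.5956 -0.1908  0.0745]
plate z now 0.07758397722107963 before 0.07553497553377099
mean lift 0.0022925346944829604 1131
```

The side view shows the band just short of the plate's edge, with its centre about 8 mm out. The plate has lifted about 2.3 mm. Advancing 8 mm.

Request:
{"method": "apply_moves", "body": {
  "slide": [
    [-0.04,0,0.002],
    [-0.04,0,0.002],
    [0,0,0],
    [0,0,0],
    [0,0,0]
  ],
  "turn": [
    [0,0,0],
    [0,0,0],
    [0,0,0],
    [0,0,0],
    [0,0,0]
  ],
  "jaw": [1,1,1,1,1]
}}

```text
time_s: 9.75
tcp_pos: [0.5128, -0.1662, 0.078]
eef_rot: [-180.0, -0.0, 161.5]
contact_force: [-3.7, -0.7, -3.6]
gripper_width: 0.0238
```

```bash
python3 look.py 7;  python3 - <<'E'
from h import *
from plant import r
c=load("side7.npz")
p=c["pixels"][200:230,296:336]
cv2.imwrite("pics/side7b.png",cv2.resize(p,None,fx=18,fy=18,interpolation=cv2.INTER_NEAREST))
c=r.capture("wrist"); cv2.imwrite("pics/w7.png",c["pixels"])
a=cloud(load("side3.npz"))[...,2]; b=cloud(load("side7.npz"))[...,2]; m=np.zeros_like(a,bool); m[185:222,268:312]=True; m&=(a>.07)&(a<.09)&(b>.07)&(b<.09); print("mean lift",(b-a)[m].mean(),m.sum())
E
```

```text
[ 0.51284513 -0.16625009  0.07798664] [-1.79992538e+02 -3.17784133e-02  1.61528095e+02] 9.85 0.023664791978969594 [-2.94358445  0.15478947 -4.69432498]
mean lift 0.002235932348119816 1132
```

View pics/side7b.png

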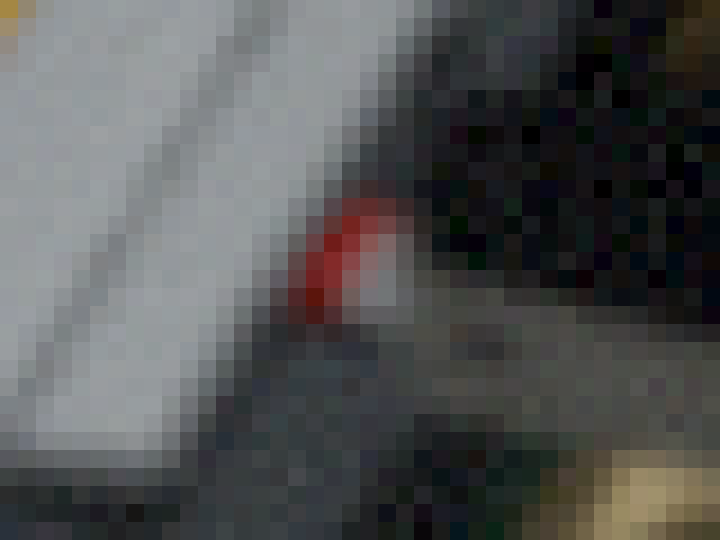

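View pics/w7.png

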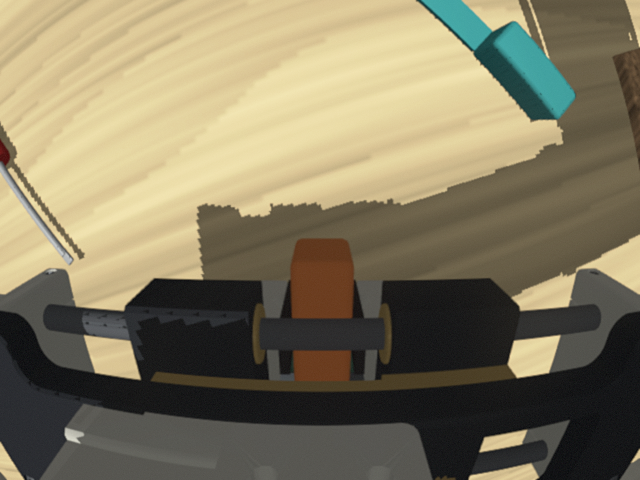

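View pics/side7.png

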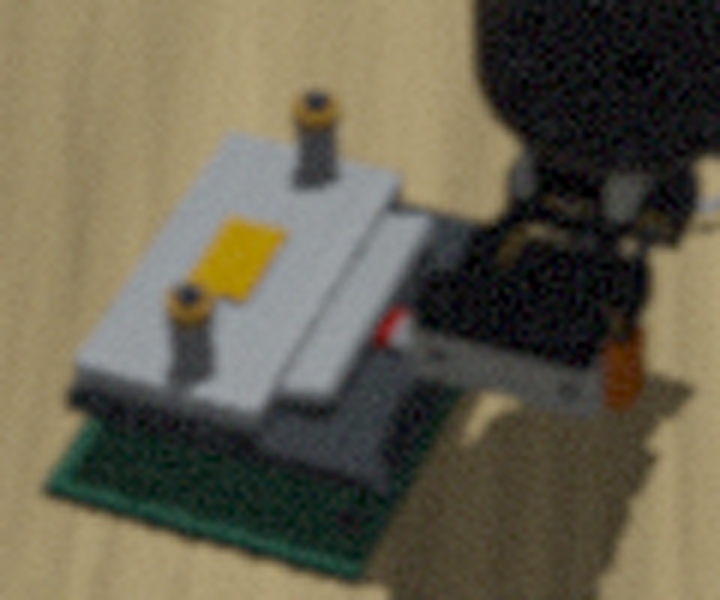

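The side view shows the rear half of the band still outside, with the edge over its middle. Force z is -4.7 N, so I'm carrying the spring load and the blade may sit slightly above the bed. I'll ease it down.

Request:
{"method": "apply_moves", "body": {
  "slide": [
    [0,0,0.003],
    [0,0,0],
    [0,0,0],
    [0,0,0]
  ],
  "turn": [
    [0,0,0],
    [0,0,0],
    [0,0,0],
    [0,0,0]
  ],
  "jaw": [1,1,1,1]
}}

```text
time_s: 10.3
tcp_pos: [0.5129, -0.1662, 0.0778]
eef_rot: [-180.0, -0.0, 161.5]
contact_force: [-5.3, 1.0, -1.3]
gripper_width: 0.0234
```

```bash
python3 - <<'E'
from plant import r
import numpy as np
np.set_printoptions(precision=4,suppress=True)
F=[];T=[];M=[]
for i in range(8):
    r.capture("top"); s=r.get_state(); F.append(s["contact_force"]);T.append(s["tcp_pos"]);M.append(s["moment"])
print(np.mean(F,0),np.std(F,0),np.mean(T,0),np.mean(M,0),s["time_s"])
E
```

```text
[-5.0363  0.4924 -2.1172] [0.8193 0.6271 0.4587] [ 0.5129 -0.1662  0.0778] [ 0.207   1.9471 -0.1256] 10.7
```

Request:
{"method": "apply_moves", "body": {
  "slide": [
    [0,0,0.001],
    [0,0,0],
    [0,0,0],
    [0,0,0],
    [0,0,0],
    [0,0,0],
    [0,0,0],
    [0,0,0]
  ],
  "turn": [
    [0,0,0],
    [0,0,0],
    [0,0,0],
    [0,0,0],
    [0,0,0],
    [0,0,0],
    [0,0,0],
    [0,0,0]
  ],
  "jaw": [1,1,1,1,1,1,1,1]
}}

```text
time_s: 11.5
tcp_pos: [0.5128, -0.1662, 0.0778]
eef_rot: [-180.0, -0.0, 161.5]
contact_force: [-5.8, 1.3, -2.7]
gripper_width: 0.0237
```

```bash
python3 look.py 8; python3 - <<'E'
from h import *
np.set_printoptions(precision=4,suppress=True)
c=load("side8.npz")
p=c["pixels"]
cv2.imwrite("pics/side8b.png",cv2.resize(p[200:230,296:336],None,fx=18,fy=18,interpolation=cv2.INTER_NEAREST))
cv2.imwrite("pics/side8full.png",p)
a=cloud(load("side3.npz"))[...,2]; b=cloud(c)[...,2]; m=np.zeros_like(a,bool); m[185:222,268:312]=True; m&=(a>.07)&(a<.09)&(b>.07)&(b<.09); print("mean lift",(b-a)[m].mean())
ex=np.array([np.cos(np.radians(-18.3)),np.sin(np.radians(-18.3))])
from plant import r
F=[];Q=[]
for i in range(6):
    r.capture("top"); s=r.get_state(); F.append(s["contact_force"]); Q.append(s["tcp_pos"])
print(np.mean(F,0),np.mean(Q,0),np.std(Q,0),s["time_s"],s["gripper_width"],s["eef_rot"])
band=np.mean(Q,0)[:2]+.0875*ex; print("band",band,[(band-np.array(l))@ex for l in((.5965,-.194),(.5953,-.1933),(.5958,-.1914),(.597,-.195))])
E
```

```text
[ 0.51282786 -0.16623618  0.07775179] [-1.79993816e+02 -3.30644248e-02  1.61532335e+02] 11.6 0.023784802365765037 [-4.45043521  0.77582345 -1.28673144]
mean lift 0.0022752849415334743
[-5.194   0.6539 -1.8572] [ 0.5128 -0.1662  0.0778] [0. 0. 0.] 11.9 0.023563498189937544 [-179.9927   -0.0335  161.5313]
band [ 0.5959 -0.1937] [np.float64(-0.0006495606022177577), np.float64(0.0007095446901296922), np.float64(0.0008314176176468659), np.float64(-0.0014382657970060627)]
```

View pics/side8b.png

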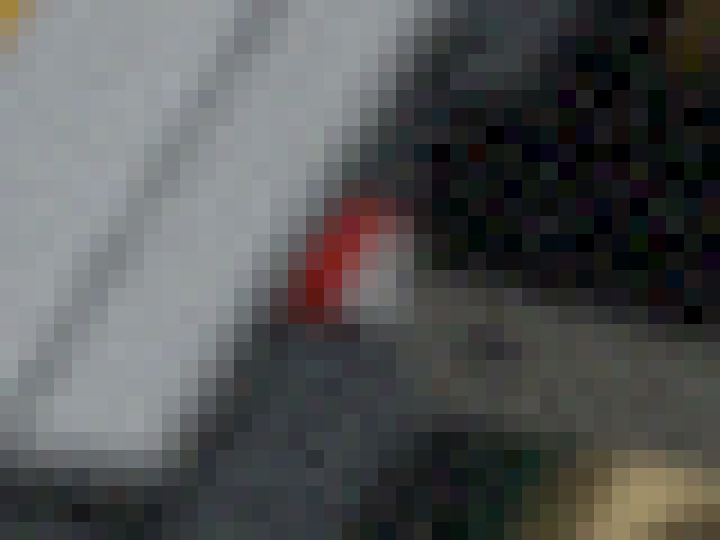

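View pics/side8full.png

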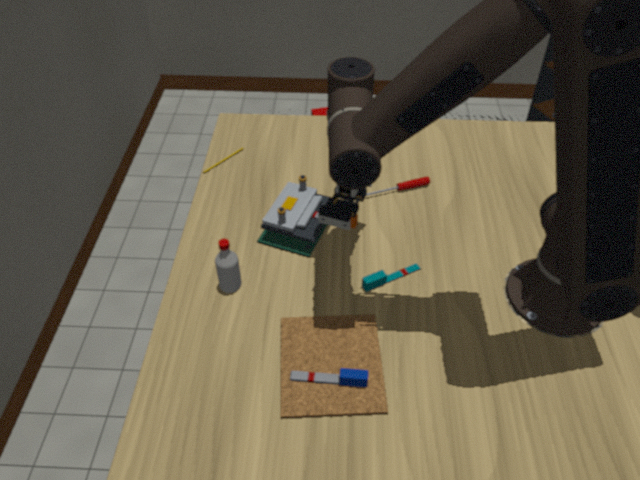

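The side view shows the plate's edge over the middle of the red band. Everything in sight is where it was; the tin is hidden behind the wrist. The arm is still, so I'm handing in.

```bash
python3 - <<'E'
from plant import r
print(r.close_job()); s=r.get_state(); print(s["time_s"],s["tcp_pos"],s["contact_force"],s["gripper_width"])
E
```

```text
the job is handed in; nothing more can be done
None
the job is handed in; nothing more can be done
```

I gripped the orange-handled blade by its handle at 55 N and slid it flat into the clamp's front mouth. I handed the job in at about 12 s with the arm still and holding the blade.

Last checks:
- **Depth:** the plate's front edge stands over the middle of the red band. The estimates put the band's centre between 1.4 mm short of the edge and 0.8 mm past it, depending on which camera and feature I used to locate the mouth.
- **Centring:** the blade was within about 1–2 mm of midway between the posts, measured just before it went in. After that the gripper hid it from the top camera. Its yaw agreed with the clamp's within about 1°.
- **Clamp plate:** it lifted about 2.3 mm by camera depth, against the expected 2.5 mm, so it is riding on the blade.
- **Drag and seating:** the drag was about 5 N. I lowered the blade by 0.4 mm after the push, because I was carrying the spring load. The vertical force fell from about -4.7 N to about -1.9 N, which is close to the blade's own weight, so it should be resting on the bed.
- **Other items:** the blue-handled blade, glue bottle and screwdriver are where they were. The tin was hidden behind the wrist in the last side view, so I did not see it again, but nothing moved near it.

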